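# Set up the sprung lid of the supply chest for its stay

### The job

I am going to set the stay on the sprung lid of the plywood ink chest, so please lower its open lid gently all the way shut first, never letting it drop. Then raise it by its pull bar clearly past its balance point, which is at about 60 degrees open, bring it back to about 10 degrees below that point (about 50 degrees open, where it would fall shut on its own), and keep it there: finish with the gripper still holding the lid dead still at that angle. Do not shift or knock over the cup, ink bottle and jar beside the chest.

Things in the scene. Friction and masses are not known exactly. Their poses are not given: they have to be found in the camera images.
- chest: Plywood ink chest without lid: open box 170 mm deep (x), 260 mm wide (y), 86 mm tall, walls 8 mm, some ink bottles fixed inside; fixed to the table. Origin at the centre of its underside; x points level from the front (pull bar side, facing the robot) to the hinge side, y to the robot's left, z up. The hinge line lies along y at x = +87 mm, z = 92 mm.
- chest_hinge (a point): Middle of the hinge line, in the chest's axes (does not turn with the lid): 87 mm behind the chest's centre and 92 mm above the table.
- pull_bar (a point): Middle of the round steel pull bar on the lid's free edge: 12 mm thick, 126 mm long, parallel to the hinge line and 217 mm from it. Two arms 55 mm either side of its middle hold it 35 mm off the lid's edge: fingers can go down on both sides of it at any lid angle, and it can turn between them. At lid angle a it is 217*cos(a) mm in front of (chest -x) and 217*sin(a) mm above the hinge line.
- chest_lid (a joint): Opening angle of the lid (plywood, 174 x 262 x 10 mm, 0.7 kg): 0 shut and level, 1.4 rad at its open stop (starts at or swinging to it). Hinge springs push it open, its weight pushes it shut; they balance at 1.05 rad (60 degrees). Left alone above that it swings open to the stop, below it falls shut; hinge friction is tiny. The push needed at the bar is under 1 N, about 0.3 N at 50 degrees.
- grey_cup: Small grey cup, 73 mm in diameter, 50 mm tall, standing loose to the right of the chest as seen from the robot; origin at the centre of its underside. Leave it alone.
- ink_bottle: Dropper ink bottle, 40 mm in diameter, 70 mm tall, standing loose to the left of the chest; origin at the centre of its underside. Leave it alone.
- jar: White screw-cap jar, 45 mm in diameter, 66 mm tall, standing loose to the left of the chest, nearer the robot than the ink bottle; origin at the centre of its underside. Leave it alone.

How it is judged:
On the way, in this order (a step that is already met when the one before it is completed fails the run):
1. the lid is lowered fully shut (value of joint chest_lid below 0.05 rad), for 0.1 s.
2. the lid is raised clearly past its balance point (value of joint chest_lid above 1.1 rad), for 0.05 s.
At the end, for the whole second after the job is handed in: The lid stands still (under 0.05 rad/s) between 0.75 and 0.99 rad (43 to 57 degrees) open, just below its balance point of 60 degrees, carried by the gripper's fingers (they touch it with more than 0.1 N) and by none of the loose things (value of joint chest_lid between 0.75 and 0.99 rad and velocity of joint chest_lid between -0.05 and 0.05 rad/s and contact force between the fingers and chest_lid above 0.1 N and contact force between chest_lid and grey_cup below 0.05 N and contact force between chest_lid and ink_bottle below 0.05 N and contact force between chest_lid and jar below 0.05 N); the arm keeps its last pose, push and grip.
It fails at once if the lid is dropped or slammed (closing faster than 1.8 rad/s) (velocity of joint chest_lid below -1.8 rad/s).
It fails at once if the grey cup is moved more than 30 mm or knocked over (distance of grey_cup from where it was at the start of the episode above 0.03 m or angle between grey_cup's own z axis and vertical above 0.5 rad).
It fails at once if the ink bottle is moved more than 30 mm or knocked over (distance of ink_bottle from where it was at the start of the episode above 0.03 m or angle between ink_bottle's own z axis and vertical above 0.5 rad).
It fails at once if the jar is moved more than 30 mm or knocked over (distance of jar from where it was at the start of the episode above 0.03 m or angle between jar's own z axis and vertical above 0.5 rad).
It also fails if it takes over 51 s, if anything falls off the work surface, if the arm or the gripper's body presses on something with over 40 N, if the wrist force passes 120 N, or if a joint passes its speed limit or range.

### The arm

A 6-joint arm with a two-finger parallel gripper is mounted at the origin on a cart in front of the work surface, level with it; the furniture and walls round the work are solid. World frame = base frame: x ahead of the robot, y to its left, z up, the work surface at z = 0. Lengths are in m, angles in rad, forces in N, time in s.
With the tool pointing down it reaches from about 0.375 to 0.925 m from the base axis. Payload 5.7 kg.
Tool frame: the origin (TCP) lies midway between the tips of the shut fingers; the grasp point (between the pads) lies 19 mm behind it (manip.hold_point_z is the x of the grasp point in the tool frame, in m); x points along the fingers, y is the direction in which the jaws open and shut, and the axes are right-handed (so a half turn about x gives the same grasp; the last joint's range is limited). The gripper opens to 88 mm and grips with 3 to 60 N. Pads are 20 mm wide; open, the fingers measure 115 mm over their backs; the gripper's body (75 mm by 178 mm) begins 61 mm behind the grasp point.
Start: joints at [-1.389, 0.359, 1.51, -0, 1.272, -0.115], TCP at [0.175, -0.574, 0.223] pointing down, gripper open.
Joint ranges: [-2.97, 2.97], [-1.01, 2.36], [0.21, 2.38], [-0.96, 4.11], [0.2, 2.71], [-2.98, 2.98]. Speed limits (rad/s): [2.39, 2.39, 3.14, 3.14, 3.14, 3.14].

### API

Orientations are given as a 3x3 rotation matrix whose columns are the frame's x, y, z axes.
In Python, from rig import manip, optics, ticket gives the robot as it stands. The module is installed in compiled form; this text tells all that it offers.
- The arm moves only by the tool send_rows, never from a script. Its argument "rows" is one flat list of numbers, 5 for each row, row after row: the opening, from -1 (shut) to 1 (fully open), then the shift along the tool's x, y, z in cm, then the turn about the tool's x in degrees. A call has 1 to 10 rows; each row is the pose to reach, as a shift and turn from the pose measured when the call began, along the tool's axes at that moment; what a row does not reach only later rows make up. A row lasts 1/8 s, in which the tool goes at most 62.5 mm and 10.7 degrees, less where a joint would pass 70% of its speed; a pose out of reach is approached as far as the arm can. A call with a gripper value outside its range is refused whole. The fingers move at their own pace and stop on an object; "newtons" is the grip in N (left out, the last holds). Time passes only in rows, so rows that repeat a pose let the fingers close. It gives the time, the measured TCP pose, the force and the opening at its end, in the units of the state.
- manip.sense(): the state, without advancing time (a new reading comes with each control period).
- optics.camera(name): name is "side" or "top"; returns a dict with "image" (480x640x3 uint8, red, green, blue), "camera_matrix" (3x3 intrinsics, pixels), "k1" (the pictures are not rectified: a ray, as slopes to the right and down, at radius r is drawn at 1 + k1 r^2 times it, then the intrinsics apply), "world_from_camera" (4x4, takes a point from camera to world coordinates). Camera axes: x right, y up, looking along -z (the intrinsics and any distortion apply to the point x, -y, -z); pixel columns grow to the right and rows downward; lengths in m; the calibration is good to about 2 mm. A picture is of the moment at which its call begins. There is no depth.
- ticket.job_done(): hands the job in, once; it reports no verdict.
The state is a dict: "t": time; "joint_positions": joint angles; "qvel": joint speeds; "joint_torque": joint torques, N m; "ee_pos": TCP position; "tcp_rot": TCP orientation; "wrist_force": force on the tool from outside, world axes, zero at the start; "wrist_torque": the same for the moment, N m; "gripper_width": opening from 0.0 (shut) to 1.0 (fully open).
Only numpy, scipy, OpenCV 4.12 (cv2) and the standard library are available. Lean on these libraries where they do the work, as an engineer would, in place of code of your own. Each camera call takes 0.05 s, during which the arm holds its last target.

## Working session

There is one attempt and no reset: what is moved stays moved. The work goes in short steps, Python scripts to look and compute and a tool call to move; the robot and the scene stay as the last step left them, time stands still between calls to the robot, and variables do not carry over. Pictures are saved under pics/ and viewed, and the job is handed in when it is done.

Besides the shell and the picture viewer there is one more tool, called after "Emit:" by a JSON object that holds its "api" and its "payload", one argument or row to a line. send_rows: Moves the arm, as the interface text tells. Its arguments: {"type":"object","properties":{"rows":{"type":"array"},"newtons":{"type":"number"}},"required":["rows"]}

```bash
mkdir -p pics
python3 - <<'E'
from rig import manip,optics
import cv2
s=manip.sense()
for k,v in s.items(): print(k,v)
print(manip.hold_point_z)
for n in("side","top"):
    c=optics.camera(n); cv2.imwrite(f"pics/{n}0.png",c["image"][:,:,::-1]); print(n,c["camera_matrix"],c["k1"],c["world_from_camera"])
E
```

```text
t 0.0
joint_positions [-1.38908750e+00  3.59511721e-01  1.51141661e+00  3.74413363e-05
  1.27251500e+00 -1.15143564e-01]
qvel [-0.00077027  0.0006749   0.00251412 -0.00104498  0.00082753  0.00121529]
joint_torque [-1.93787637e-03 -5.15374839e+01 -2.70722222e+01  6.70659472e-02
  3.46535328e-02 -1.01031592e-04]
ee_pos [ 0.17536242 -0.5730804   0.22181163]
tcp_rot [[-2.99237098e-04  2.92500895e-01 -9.56265202e-01]
 [ 1.82667050e-03 -9.56263490e-01 -2.92500942e-01]
 [-9.99998287e-01 -1.83430857e-03 -2.48153244e-04]]
wrist_force [-0.53986156  0.5098286  -1.00873308]
wrist_torque [ 0.04275473  0.0286809  -0.03642343]
gripper_width 1.0015262561617455
-0.0187
side [[471.84661976   0.         327.16519114]
 [  0.         471.84661976 238.36212049]
 [  0.           0.           1.        ]] -0.06447509852775361 [[-0.83362918  0.28165607 -0.47511287  0.1634495 ]
 [-0.5520983  -0.40031465  0.73139295  0.76377536]
 [ 0.01580662  0.87201952  0.48921581  0.53316535]
 [ 0.          0.          0.          1.        ]]
top [[465.33452147   0.         318.98929809]
 [  0.         465.33452147 236.92525036]
 [  0.           0.           1.        ]] 0.041549899936420685 [[ 2.34295477e-02  9.86999900e-01 -1.59003942e-01  4.14404123e-01]
 [-9.99716379e-01  2.38101415e-02  4.88696325e-04  1.35284326e-01]
 [ 4.26824958e-03  1.58947395e-01  9.87277827e-01  1.14807428e+00]
 [ 0.00000000e+00  0.00000000e+00  0.00000000e+00  1.00000000e+00]]
```

View pics/side0.png

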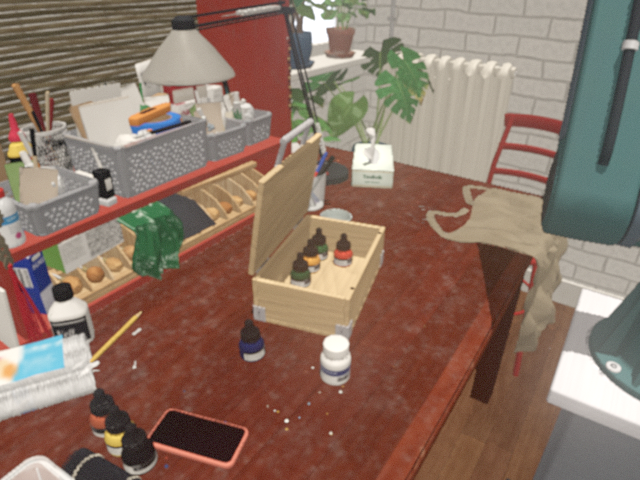

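View pics/top0.png

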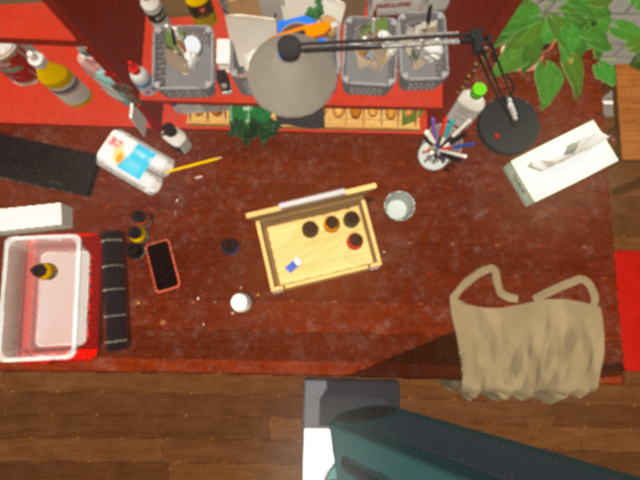

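The side view shows the open chest with its lid (about 250-320, 140-270), the ink bottle (252,345) and the jar (336,360). The top view shows the box corners (about 258,222 to 380,265), the grey bar (283-342,197) and the cup (399,205). I'll zoom in next.

Run:
```python
import cv2
a=cv2.imread("pics/top0.png")[170:310,220:420]; cv2.imwrite("pics/top0z.png",cv2.resize(a,None,fx=4,fy=4,interpolation=cv2.INTER_CUBIC))
a=cv2.imread("pics/side0.png")[110:340,225:405]; cv2.imwrite("pics/side0z.png",cv2.resize(a,None,fx=2.6,fy=2.6,interpolation=cv2.INTER_CUBIC))
```

```text
(no output)
```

View pics/top0z.png

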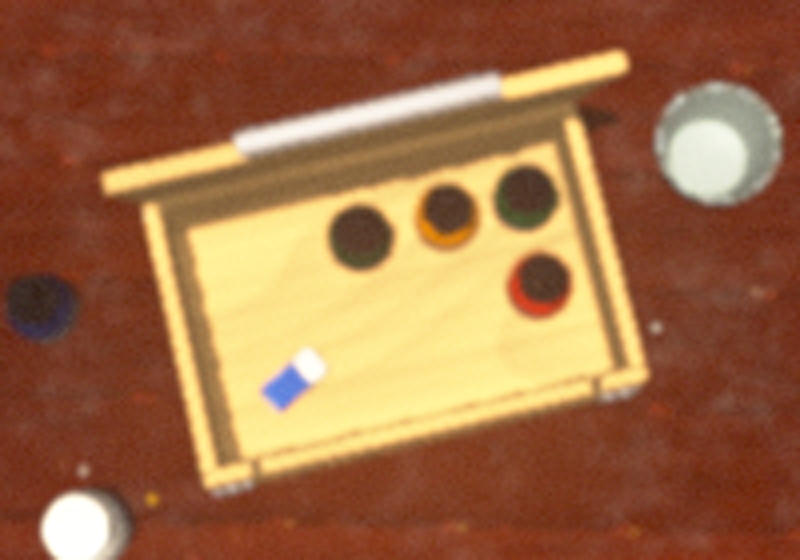

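View pics/side0z.png

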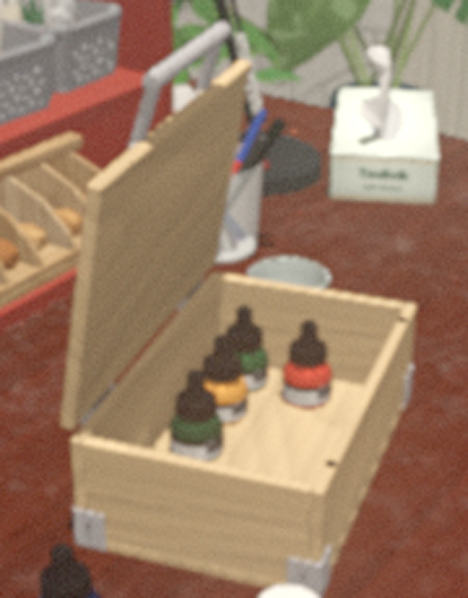

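```bash
cat > h.py <<'E'
import numpy as np,cv2
from rig import manip,optics
def ray(c,p):
    K=c["camera_matrix"];k=c["k1"]
    # iterative inverse by cv2 (k1 only)
    u=cv2.undistortPoints(np.array([[p]],float),K,np.array([k,0,0,0.]))[0,0]
    T=c["world_from_camera"]; d=T[:3,:3]@np.array([u[0],-u[1],-1.]); return T[:3,3],d/np.linalg.norm(d)
def plane(c,p,z):
    o,d=ray(c,p); return o+d*(z-o[2])/d[2]
def tri(c1,p1,c2,p2):
    a,d=ray(c1,p1);b,e=ray(c2,p2)
    s=np.linalg.lstsq(np.c_[d,-e],b-a,rcond=None)[0]
    P,Q=a+s[0]*d,b+s[1]*e; return (P+Q)/2,np.linalg.norm(P-Q)
def proj(c,P):
    T=c["world_from_camera"];q=T[:3,:3].T@(np.array(P)-T[:3,3]); x=np.array([q[0],-q[1]])/-q[2]
    x=x*(1+c["k1"]*(x@x)); K=c["camera_matrix"]; return np.array([K[0,0]*x[0]+K[0,2],K[1,1]*x[1]+K[1,2]])
E
python3 - <<'E'
from h import *
np.set_printoptions(precision=4,suppress=True)
t=optics.camera("top");s=optics.camera("side")
for n,a,b in [("FL",(271.2,289.5),(350,299.2)),("RL",(256.2,221.2),(255.8,279.2)),("FR",(382,263.7),(384.6,227.3)),
 ("barL",(280,204.5),(281.9,140.8)),("barR",(344.3,191.5),(311.5,122.3)),("jar",(239.5,302.5),(336,342)),("ink",(231,246),(251,324))]:
    print(n,*tri(t,a,s,b))
F=[plane(t,p,.086) for p in [(271.2,289.5),(382,263.7),(256.2,221.2)]]
for p in F: print(p)
print(plane(t,(399,205),.05),plane(t,(239.5,302.5),.066),plane(t,(230,246.5),.07))
y=(F[0]-F[1])[:2];print(np.linalg.norm(y),np.degrees(np.arctan2(-y[0],y[1])))
E
```

```text
FL [0.4608 0.2395 0.0867] 0.002974215400321029
RL [0.6185 0.281  0.0863] 0.0009010225587862941
FR [ 0.5273 -0.0108  0.0858] 0.0009547546967208829
barL [0.6096 0.2089 0.3073] 0.0019192488973616966
barR [0.6376 0.0901 0.3055] 0.001474922271721226
jar [0.4338 0.3147 0.0661] 0.004602935115061526
ink [0.5678 0.3451 0.0565] 0.010248258688088659
[0.4621 0.2403 0.086 ]
[ 0.5269 -0.0109  0.086 ]
[0.6189 0.2813 0.086 ]
[ 0.674  -0.0566  0.05  ] [0.4318 0.3137 0.066 ] [0.5604 0.3418 0.07  ]
0.2593997294234434 14.447284792779179
```

Run:
```python
from h import *
np.set_printoptions(precision=3,suppress=True)
t=optics.camera("top");s=optics.camera("side")
print("lamp rim z guesses",[plane(t,(293,116),z) for z in(.2,.3,.4,.5)])
# lamp top knob
print("lamp knob",*tri(t,(289,48),s,(184,22)))
print("lamp shade centre bottom",[proj(s,plane(t,(293,80),z)) for z in(.25,.3,.35,.4,.45,.5)])
print("shelf edge",[plane(t,(300,106),z) for z in(.1,.15,.2)])
print("shelf corner",*tri(t,(445,107),s,(280,150)))
print("pen cup",[plane(t,(440,150),z) for z in (.1,.15)])
H=np.array([.661,.1576,.092]);u=np.array([-.968,-.2495,0])
for a in (0,50,80): 
    P=H+.217*(np.cos(np.radians(a))*u+np.array([0,0,np.sin(np.radians(a))]));print(a,P)
S=manip.sense();R=S["tcp_rot"]
print("to above bar (cm)",R.T@(np.array([.6236,.1495,.38])-S["ee_pos"])*100,S["t"])
```

```text
lamp rim z guesses [array([0.829, 0.197, 0.2  ]), array([0.785, 0.19 , 0.3  ]), array([0.741, 0.184, 0.4  ]), array([0.698, 0.177, 0.5  ])]
lamp knob [0.825 0.19  0.467] 0.0025882090175948337
lamp shade centre bottom [array([174.92 , 142.708]), array([182.24 , 118.623]), array([190.213,  92.646]), array([198.918,  64.587]), array([208.445,  34.239]), array([218.896,   1.38 ])]
shelf edge [array([0.898, 0.187, 0.1  ]), array([0.875, 0.185, 0.15 ]), array([0.852, 0.182, 0.2  ])]
shelf corner [ 0.892 -0.143  0.139] 0.015220900250069353
pen cup [array([ 0.796, -0.144,  0.1  ]), array([ 0.778, -0.131,  0.15 ])]
0 [0.451 0.103 0.092]
50 [0.526 0.123 0.258]
80 [0.625 0.148 0.306]
to above bar (cm) [-15.723 -56.041 -64.007] 0.3
```

Emit:
{"api": "send_rows", "payload": {
  "rows": [1, -5, 0, 0, 0, 1, -10, 0, 0, 0, 1, -14, -3, -4, -5, 1, -14, -7, -8, -11, 1, -14, -11, -12, -17, 1, -14, -14, -16, -23, 1, -14, -18, -20, -29, 1, -14, -22, -24, -35, 1, -14, -25, -28, -40, 1, -14, -28, -32, -44],
  "newtons": 5
}}

```text
t: 1.55
ee_pos: [0.4002, -0.2107, 0.3628]
tcp_rot: [[0.0, 0.876, -0.483], [0.0, -0.483, -0.876], [-1.0, 0.0, -0.0]]
wrist_force: [0.2, 0.1, 0.2]
gripper_width: 0.999
```

```bash
cat > rel.py <<'E'
from h import *
import sys
np.set_printoptions(precision=4,suppress=True)
S=manip.sense();R=S["tcp_rot"]
print("t",S["t"],"pos",S["ee_pos"],"yaw_y",np.degrees(np.arctan2(R[1,1],R[0,1])),"tilt",R[2,0],"w",S["gripper_width"],"F",S["wrist_force"],"q",S["joint_positions"])
if len(sys.argv)>3:
    print("shift cm",R.T@(np.array(list(map(float,sys.argv[1:4])))-S["ee_pos"])*100)
E
python3 rel.py .6236 .1495 .36
```

```text
t 1.55 pos [ 0.4002 -0.2107  0.3628] yaw_y -28.85650450406498 tilt -0.9999998585528109 w 0.9991295628132417 F [0.1975 0.0583 0.238 ] q [-0.638   0.0315  1.588   0.0005  1.5219 -0.1344]
shift cm [  0.2983   2.1819 -42.3335]
```

Emit:
{"api": "send_rows", "payload": {
  "rows": [1, 0.3, 0.2, -5, -6, 1, 0.3, 0.5, -10, -12, 1, 0.3, 0.7, -15, -18, 1, 0.3, 1, -20, -24, 1, 0.3, 1.2, -25, -30, 1, 0.3, 1.5, -30, -36, 1, 0.3, 1.7, -35, -41, 1, 0.3, 2, -39, -43, 1, 0.3, 2.2, -41, -43, 1, 0.3, 2.2, -42.3, -43]
}}

```text
t: 2.8
ee_pos: [0.6238, 0.1494, 0.3597]
tcp_rot: [[-0.0, 0.97, 0.244], [-0.0, 0.244, -0.97], [-1.0, -0.0, 0.0]]
wrist_force: [-0.2, -0.3, 0.1]
gripper_width: 1.001
```

```bash
python3 rel.py .6236 .1495 .2875
python3 - <<'E'
from h import *
for n in("side","top"):
    cv2.imwrite(f"pics/{n}1.png",cv2.resize(optics.camera(n)["image"][60:360,180:460,::-1],None,fx=2,fy=2))
a=cv2.imread("pics/side1.png");b=cv2.imread("pics/top1.png");cv2.imwrite("pics/b1.png",cv2.resize(np.hstack([a,b]),(800,429)))
E
```

```text
t 2.8 pos [0.6238 0.1494 0.3597] yaw_y 14.120023408891319 tilt -0.9999999185951047 w 1.001186716850573 F [-0.1918 -0.2686  0.0919] q [ 0.1276  0.3365  1.2116 -0.0003  1.5938 -0.1188]
shift cm [ 7.2174 -0.0095 -0.0179]
```

View pics/b1.png

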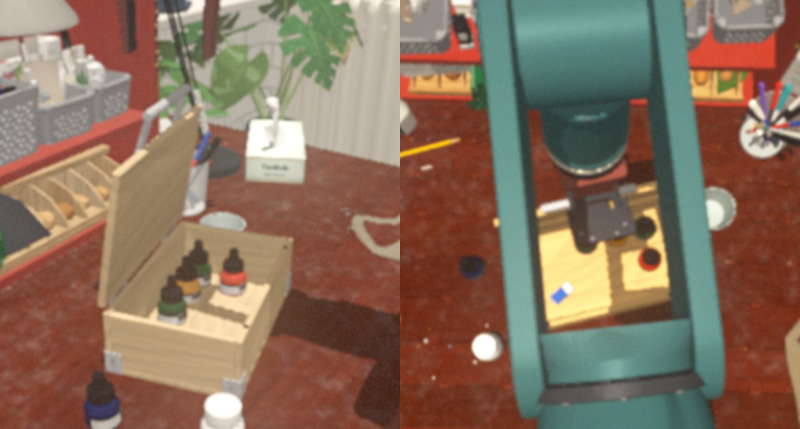

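Run:
```python
from h import *
for n in("side","top"):
    c=optics.camera(n);cv2.imwrite(f"pics/{n}2.png",c["image"][:,:,::-1]); S=manip.sense(); print(n,proj(c,S["ee_pos"]),proj(c,[.6236,.1495,.3064]))
```

```text
side [298.23595789  98.43171924] [298.16645263 131.05480169]
top [312.44219951 190.37605463] [312.0397748  197.58918626]
```

View pics/side2.png

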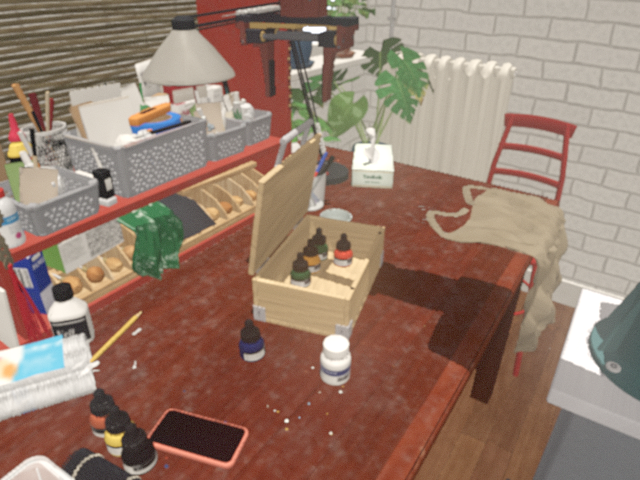

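View pics/top2.png

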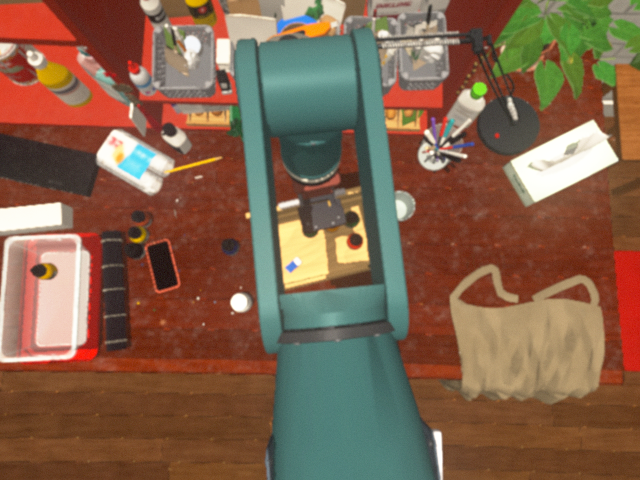

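The side view shows the open fingers (270,85 and 325,85) straddling the bar (298,131), with the lamp shade clear behind. I'll descend and grip.

Emit:
{"api": "send_rows", "payload": {
  "rows": [1, 2, 0, 0, 0, 1, 4, 0, 0, 0, 1, 6, 0, 0, 0, 1, 7.2, 0, 0, 0, 1, 7.2, 0, 0, 0, -1, 7.2, 0, 0, 0, -1, 7.2, 0, 0, 0, -1, 7.2, 0, 0, 0, -1, 7.2, 0, 0, 0, -1, 7.2, 0, 0, 0],
  "newtons": 5
}}

```text
t: 4.25
ee_pos: [0.6232, 0.1483, 0.2881]
tcp_rot: [[0.0, 0.97, 0.244], [-0.0, 0.244, -0.97], [-1.0, 0.0, 0.0]]
wrist_force: [0.9, 0.4, 0.1]
gripper_width: 0.47
```

```bash
python3 - <<'E'
from h import *
c=optics.camera("side");cv2.imwrite("pics/side3.png",cv2.resize(c["image"][20:220,200:440,::-1],None,fx=3,fy=3))
E
python3 rel.py
```

```text
t 4.3 pos [0.6232 0.1482 0.2881] yaw_y 14.098004883125451 tilt -0.9999999230950254 w 0.4251919160174528 F [-0.1108  0.336  -0.0895] q [ 0.126   0.3703  1.3288 -0.0004  1.4424 -0.12  ]
```

View pics/side3.png

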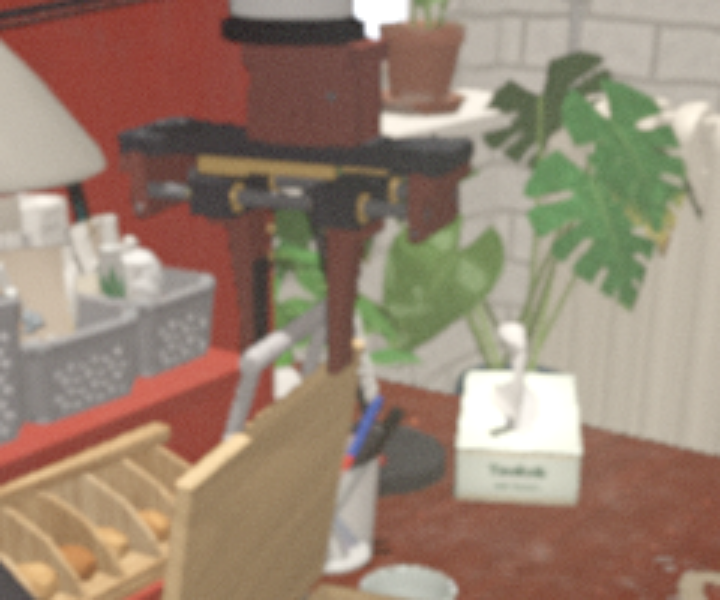

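The fingers are still closing evenly round the bar, so I'll give them more time.

Emit:
{"api": "send_rows", "payload": {
  "rows": [-1, 0, 0, 0, 0, -1, 0, 0, 0, 0, -1, 0, 0, 0, 0, -1, 0, 0, 0, 0, -1, 0, 0, 0, 0]
}}

```text
t: 4.92
ee_pos: [0.6233, 0.1483, 0.288]
tcp_rot: [[0.0, 0.97, 0.244], [-0.0, 0.244, -0.97], [-1.0, 0.0, 0.0]]
wrist_force: [1.4, 0.4, -0.6]
gripper_width: 0.135
```

```bash
python3 rel.py
```

```text
t 4.925 pos [0.6233 0.1483 0.288 ] yaw_y 14.10267862924807 tilt -0.9999999207175121 w 0.1352454095337419 F [ 1.3848  0.3676 -0.5518] q [ 0.126   0.3704  1.3287 -0.0004  1.4423 -0.1201]
```

Gripped: the width is 11.9 mm, which matches the bar. Next I'll work out the arc in tool axes.

Run:
```python
import numpy as np
def tab(a,b,n):
    print(a,b)
    for k in range(1,n+1):
        q=np.radians(a+(b-a)*k/n);p=np.radians(a)
        print(round(-21.7*(np.sin(q)-np.sin(p)),1),round(-21.7*(np.cos(q)-np.cos(p)),1),end=' | ')
    print()
tab(80,53,9);tab(53,26,9);tab(26,0,10)
```

```text
80 53
0.2 -1.1 | 0.5 -2.2 | 0.9 -3.3 | 1.3 -4.4 | 1.7 -5.4 | 2.2 -6.4 | 2.8 -7.4 | 3.4 -8.4 | 4.0 -9.3 | 
53 26
0.7 -0.9 | 1.5 -1.7 | 2.3 -2.6 | 3.1 -3.3 | 4.0 -4.0 | 4.9 -4.7 | 5.8 -5.3 | 6.8 -5.9 | 7.8 -6.4 | 
26 0
0.9 -0.4 | 1.8 -0.8 | 2.7 -1.1 | 3.7 -1.4 | 4.6 -1.6 | 5.6 -1.8 | 6.6 -2.0 | 7.5 -2.1 | 8.5 -2.2 | 9.5 -2.2 |
```

Emit:
{"api": "send_rows", "payload": {
  "rows": [-1, 0.2, -1.1, 0, 0, -1, 0.5, -2.2, 0, 0, -1, 0.9, -3.3, 0, 0, -1, 1.3, -4.4, 0, 0, -1, 1.7, -5.4, 0, 0, -1, 2.2, -6.4, 0, 0, -1, 2.8, -7.4, 0, 0, -1, 3.4, -8.4, 0, 0, -1, 4, -9.3, 0, 0, -1, 4, -9.3, 0, 0]
}}

```text
t: 6.18
ee_pos: [0.5321, 0.1253, 0.2472]
tcp_rot: [[-0.001, 0.97, 0.244], [-0.001, 0.244, -0.97], [-1.0, -0.001, 0.0]]
wrist_force: [1.6, -3.6, -1.9]
gripper_width: 0.135
```

```bash
python3 - <<'E'
from h import *
c=optics.camera("side");cv2.imwrite("pics/side4.png",cv2.resize(c["image"][60:260,200:440,::-1],None,fx=3,fy=3))
E
python3 rel.py
```

```text
t 6.225 pos [0.5327 0.1254 0.2477] yaw_y 14.093973909443406 tilt -0.9999997944648095 w 0.1379761537404378 F [ 1.0008 -3.3058 -1.0033] q [ 0.1053  0.2608  1.5906 -0.0005  1.2907 -0.1405]
```

View pics/side4.png

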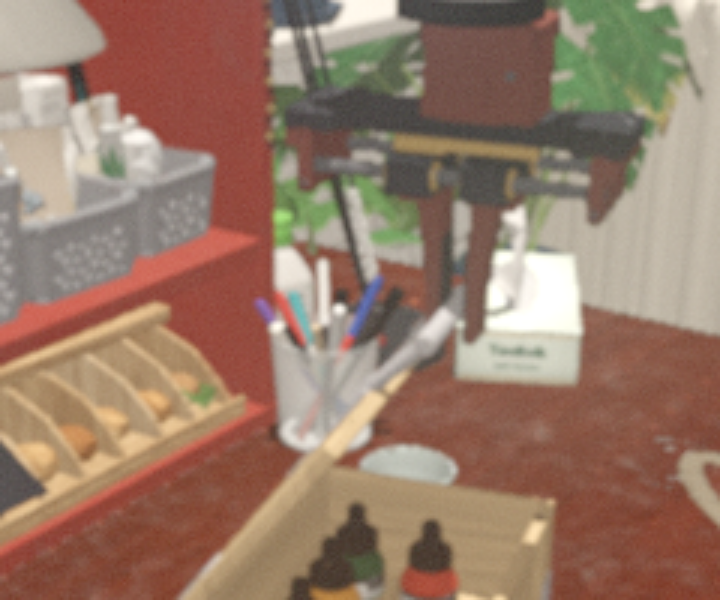

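The lid follows in the grip at about 53°. I'll keep lowering it.

Emit:
{"api": "send_rows", "payload": {
  "rows": [-1, 0.7, -0.9, 0, 0, -1, 1.5, -1.7, 0, 0, -1, 2.3, -2.6, 0, 0, -1, 3.1, -3.3, 0, 0, -1, 4, -4, 0, 0, -1, 4.9, -4.7, 0, 0, -1, 5.8, -5.3, 0, 0, -1, 6.8, -5.9, 0, 0, -1, 7.8, -6.4, 0, 0, -1, 7.8, -6.4, 0, 0]
}}

```text
t: 7.48
ee_pos: [0.47, 0.1098, 0.1689]
tcp_rot: [[-0.002, 0.97, 0.243], [-0.0, 0.243, -0.97], [-1.0, -0.002, -0.0]]
wrist_force: [0.8, -1.2, -0.4]
gripper_width: 0.136
```

```bash
python3 rel.py .451 .1035 .073
```

```text
t 7.475 pos [0.47   0.1098 0.1689] yaw_y 14.08351881152303 tilt -0.9999984711039026 w 0.1363697429912682 F [ 0.8239 -1.1949 -0.4046] q [ 0.0864  0.2532  1.8223 -0.0003  1.0679 -0.1592]
shift cm [ 9.5952 -1.9763  0.1476]
```

Emit:
{"api": "send_rows", "payload": {
  "rows": [-1, 0.9, -0.4, 0, 0, -1, 1.8, -0.8, 0, 0, -1, 2.7, -1.1, 0, 0, -1, 3.7, -1.4, 0, 0, -1, 4.6, -1.6, 0, 0, -1, 5.6, -1.8, 0, 0, -1, 6.6, -2, 0, 0, -1, 7.5, -2.1, 0, 0, -1, 8.5, -2.1, 0, 0, -1, 9.4, -2.1, 0, 0]
}}

```text
t: 8.72
ee_pos: [0.45, 0.1049, 0.0747]
tcp_rot: [[-0.001, 0.97, 0.243], [0.0, 0.243, -0.97], [-1.0, -0.001, -0.0]]
wrist_force: [3.4, -0.2, 7.9]
gripper_width: 0.134
```

Emit:
{"api": "send_rows", "payload": {
  "rows": [-1, 0.1, 0, 0, 0, -1, 0.2, 0, 0, 0, -1, 0.2, 0, 0, 0]
}}

```text
t: 9.1
ee_pos: [0.4499, 0.1052, 0.0728]
tcp_rot: [[-0.001, 0.97, 0.243], [0.001, 0.243, -0.97], [-1.0, -0.001, -0.001]]
wrist_force: [1.8, 1.0, 7.0]
gripper_width: 0.133
```

```bash
python3 - <<'E'
from h import *
c=optics.camera("side");cv2.imwrite("pics/side5.png",cv2.resize(c["image"][140:340,200:440,::-1],None,fx=3,fy=3))
E
python3 rel.py .451 .1035 .073
```

```text
t 9.15 pos [0.4499 0.1052 0.0728] yaw_y 14.055128568085356 tilt -0.9999992715785919 w 0.13198166207311154 F [ 1.7204 -0.0326  6.6328] q [ 0.0795  0.3727  1.9642  0.001   0.8056 -0.1665]
shift cm [-0.0189  0.0634  0.1958]
```

View pics/side5.png

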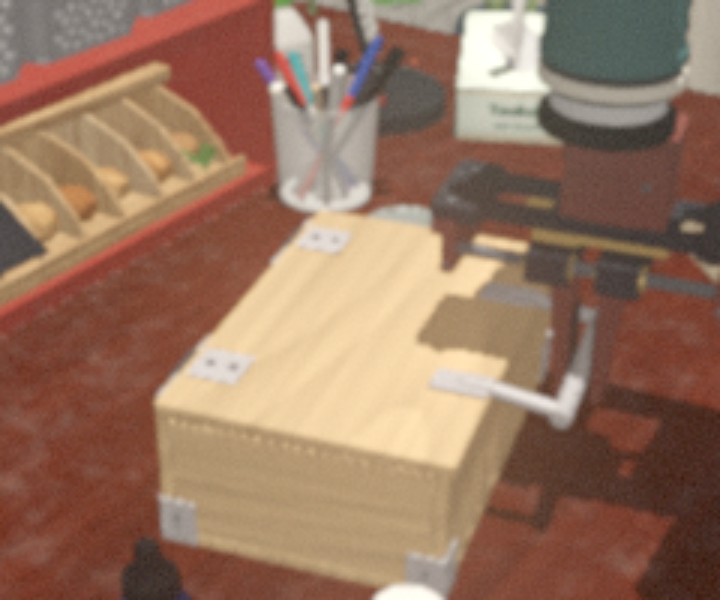

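The lid is flush shut, with a steady 7 N upward reaction. Now I'll raise it.

Run:
```python
import numpy as np
def tab(a,b,n):
    print(a,b)
    for k in range(1,n+1):
        q=np.radians(a+(b-a)*k/n);p=np.radians(a)
        print(round(-21.7*(np.sin(q)-np.sin(p)),1),round(-21.7*(np.cos(q)-np.cos(p)),1),end=' | ')
    print()
tab(0,27,9);tab(27,54,9);tab(54,70,6);tab(70,50,8)
```

```text
0 27
-1.1 0.0 | -2.3 0.1 | -3.4 0.3 | -4.5 0.5 | -5.6 0.7 | -6.7 1.1 | -7.8 1.4 | -8.8 1.9 | -9.9 2.4 | 
27 54
-1.0 0.5 | -2.0 1.1 | -2.9 1.8 | -3.8 2.5 | -4.7 3.2 | -5.5 4.0 | -6.3 4.8 | -7.0 5.7 | -7.7 6.6 | 
54 70
-0.6 0.8 | -1.1 1.7 | -1.6 2.6 | -2.1 3.5 | -2.5 4.4 | -2.8 5.3 | 
70 50
0.3 -0.9 | 0.7 -1.7 | 1.1 -2.6 | 1.6 -3.4 | 2.1 -4.2 | 2.6 -5.0 | 3.2 -5.8 | 3.8 -6.5 |
```

Emit:
{"api": "send_rows", "payload": {
  "rows": [-1, -1.1, 0, 0, 0, -1, -2.3, 0.1, 0, 0, -1, -3.4, 0.3, 0, 0, -1, -4.5, 0.5, 0, 0, -1, -5.6, 0.7, 0, 0, -1, -6.7, 1.1, 0, 0, -1, -7.8, 1.4, 0, 0, -1, -8.8, 1.9, 0, 0, -1, -9.9, 2.4, 0, 0, -1, -9.9, 2.4, 0, 0]
}}

```text
t: 10.4
ee_pos: [0.4739, 0.1116, 0.1725]
tcp_rot: [[0.0, 0.97, 0.243], [0.002, 0.243, -0.97], [-1.0, 0.0, -0.001]]
wrist_force: [4.8, 4.0, -3.8]
gripper_width: 0.133
```

```bash
python3 rel.py .5335 .1255 .2488
```

```text
t 10.4 pos [0.4739 0.1116 0.1725] yaw_y 14.055775527689192 tilt -0.999998831637636 w 0.13310737960098207 F [ 4.7818  3.9607 -3.7883] q [ 0.088   0.2533  1.8111  0.0017  1.077  -0.1581]
shift cm [-7.6235  6.1192  0.0844]
```

Emit:
{"api": "send_rows", "payload": {
  "rows": [-1, -1, 0.5, 0, 0, -1, -2, 1.1, 0, 0, -1, -2.9, 1.8, 0, 0, -1, -3.8, 2.5, 0, 0, -1, -4.7, 3.2, 0, 0, -1, -5.5, 4, 0, 0, -1, -6.3, 4.8, 0, 0, -1, -7, 5.7, 0, 0, -1, -7.7, 6.6, 0, 0, -1, -7.7, 6.6, 0, 0]
}}

```text
t: 11.65
ee_pos: [0.538, 0.1279, 0.25]
tcp_rot: [[-0.0, 0.97, 0.243], [0.002, 0.243, -0.97], [-1.0, 0.0, -0.002]]
wrist_force: [-0.7, 3.1, -0.3]
gripper_width: 0.139
```

Emit:
{"api": "send_rows", "payload": {
  "rows": [-1, -0.6, 0.8, 0, 0, -1, -1.1, 1.7, 0, 0, -1, -1.6, 2.6, 0, 0, -1, -2.1, 3.5, 0, 0, -1, -2.5, 4.4, 0, 0, -1, -2.8, 5.3, 0, 0, -1, -2.8, 5.3, 0, 0, -1, -2.8, 5.3, 0, 0]
}}

```text
t: 12.65
ee_pos: [0.5893, 0.1407, 0.2781]
tcp_rot: [[-0.0, 0.97, 0.243], [0.002, 0.243, -0.97], [-1.0, 0.0, -0.002]]
wrist_force: [-0.6, 2.1, 2.5]
gripper_width: 0.136
```

```bash
python3 - <<'E'
from h import *
c=optics.camera("side");cv2.imwrite("pics/side6.png",cv2.resize(c["image"][60:300,200:440,::-1],None,fx=2.5,fy=2.5))
p=manip.sense()["ee_pos"];H=np.array([.661,.1576]);h=np.linalg.norm(p[:2]-H);v=p[2]+.0187-.092;print("ang",np.arctan2(v,h),np.hypot(v,h))
E
python3 rel.py
```

```text
ang 1.2253253203831758 0.21766963655911117
t 12.7 pos [0.5893 0.1407 0.2781] yaw_y 14.068905373735006 tilt -0.9999979365603883 w 0.13468117922249323 F [-1.3748  2.4401  2.7499] q [ 0.1191  0.324   1.4226  0.0021  1.3951 -0.1268]
```

View pics/side6.png

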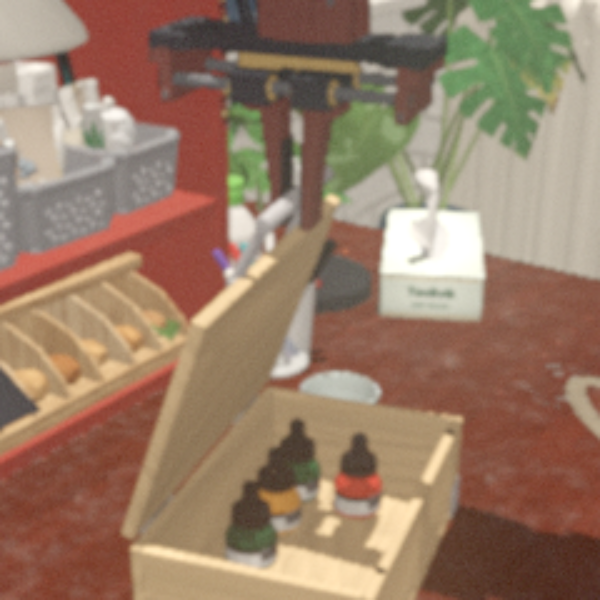

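The lid is at about 1.22 rad (70°), past its balance point, and still gripped. Now I'll bring it back to 50° and hold.

Emit:
{"api": "send_rows", "payload": {
  "rows": [-1, 0.3, -0.9, 0, 0, -1, 0.7, -1.7, 0, 0, -1, 1.1, -2.6, 0, 0, -1, 1.6, -3.4, 0, 0, -1, 2.1, -4.2, 0, 0, -1, 2.6, -5, 0, 0, -1, 3.2, -5.8, 0, 0, -1, 3.8, -6.5, 0, 0, -1, 3.8, -6.5, 0, 0, -1, 3.8, -6.5, 0, 0]
}}

```text
t: 13.95
ee_pos: [0.5254, 0.1244, 0.2397]
tcp_rot: [[-0.002, 0.97, 0.243], [0.001, 0.243, -0.97], [-1.0, -0.001, -0.001]]
wrist_force: [-1.3, -4.1, 1.7]
gripper_width: 0.139
```

Emit:
{"api": "send_rows", "payload": {
  "rows": [-1, 0, 0, 0, 0, -1, 0, 0, 0, 0, -1, 0, 0, 0, 0, -1, 0, 0, 0, 0, -1, 0, 0, 0, 0, -1, 0, 0, 0, 0]
}}

```text
t: 14.7
ee_pos: [0.5254, 0.1244, 0.2397]
tcp_rot: [[-0.002, 0.97, 0.243], [0.001, 0.243, -0.97], [-1.0, -0.001, -0.001]]
wrist_force: [-0.6, -5.1, 2.1]
gripper_width: 0.131
```

```bash
python3 - <<'E'
from h import *
t=optics.camera("top");c=optics.camera("side");cv2.imwrite("pics/side7.png",cv2.resize(c["image"][60:380,200:440,::-1],None,fx=1.8,fy=1.8));cv2.imwrite("pics/top7.png",t["image"][:,:,::-1])
S=manip.sense();p=S["ee_pos"];H=np.array([.661,.1576]);h=np.linalg.norm(p[:2]-H);v=p[2]+.0187-.092;print("ang",np.arctan2(v,h),np.hypot(v,h),S["qvel"])
E
python3 rel.py
```

```text
ang 0.8726985901027218 0.21718160219659607 [-0.00041939  0.00057379  0.0008343  -0.00020559 -0.00182411 -0.00051832]
t 14.8 pos [0.5254 0.1244 0.2397] yaw_y 14.07073059599459 tilt -0.999998212094987 w 0.13517416272635022 F [-0.7416 -4.7086  0.8923] q [ 0.1037  0.2575  1.6162  0.0013  1.2693 -0.1423]
```

View pics/side7.png

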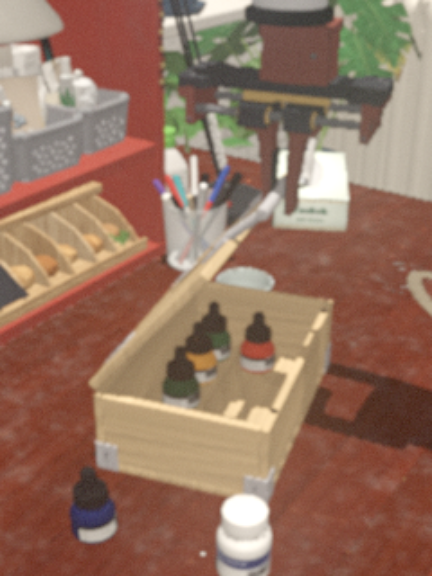

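View pics/top7.png

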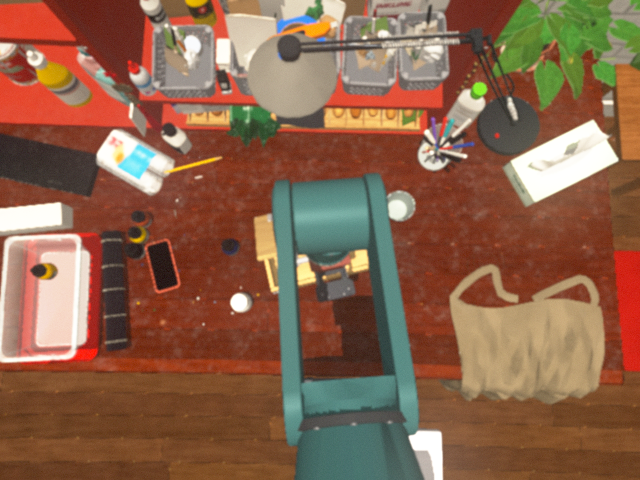

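The lid is held still at 0.873 rad (50°). The jar (240,302), ink bottle (231,246) and cup (399,206) are where they started. Handing in.

```bash
python3 -c "
from rig import ticket;print(ticket.job_done())"
```

```text
the job is handed in; nothing more can be done
None
```

I lowered the lid fully shut by its pull bar, raised it to about 70°, brought it back to about 50°, and handed the job in at about 14.8 s with the gripper still holding it.

- **Shut:** the camera showed the lid flush with the box, with a steady upward push of about 7 N on the gripper. It closed at about 0.4 rad/s by my planned path.
- **Past balance:** the gripper's position put the lid at 1.22 rad.
- **Final hold:** the gripper's position put the lid at 0.873 rad. Its distance from the hinge was 217.2 mm, against the 217 mm given. The arm was at rest and the fingers were closed on the bar at about 11.9 mm with a 5 N grip setting.
- **Cup, ink bottle and jar:** the last camera views show all three where they started.

All lid angles come from the gripper's position, because the lid joint itself cannot be read. A sideways force of about 5 N at the wrist remained along the bar; this is friction in the grip and did not move the lid. No check failed.

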